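# Free a locked centrifuge lid with the release key

### The job

The bench centrifuge has lost power with its lid locked. Take the release key from the tool stand, push its rod gently down through the slot in the centrifuge's deck, feel along the slot for the hidden springy latch tab and press it until the lid pops up; the tab is weak: never press it further than 12 mm (about 12 N), nor force the key against the machine (stay well under 25 N). Then set the key gently back upright in a free well of the stand, down on its flange, let go, and leave the other things where they are.

Things in the scene. Friction and masses are not known exactly. Their poses are not given: they have to be found in the camera images.
- key: release key, standing upright in a well of the stand: a steel rod 8 mm thick, above it a steel flange 24 mm wide (75 to 80 mm above the tip), above that a black square handle 16 x 16 mm, 45 mm tall (80 to 125 mm above the tip). 40 to 90 g. Origin at the rod's tip, z up along the rod, x and y square to the handle's faces
- key_tip (a point): the tip of the key's rod, its lowest point; the rod is 75 mm long and its lowest 6 mm taper to a flat tip 5 mm wide
- stand: white plastic tool stand, fixed, 60 (x) x 180 (y) x 85 (z) mm, three square wells 13 mm wide, 80 mm deep in its top, at y = -60, 0 and +60 mm. The key stands in one outer well, flange resting on the stand's top (tip 10 mm above the stand's underside), a glass stirring rod in the other; the middle one is empty. Origin at the centre of the underside, z up
- centrifuge: white bench centrifuge, fixed, 260 (x) x 240 (y) x 120 (z) mm, flat deck on top with a grey lid; the slot is in the 70 mm wide strip of deck before the lid, on the robot's side. Origin at the centre of its underside, z up, -x is its front with the control panel
- slot (a point): centre of the slot's mouth, on the deck's upper face, 96 mm in front of the centrifuge's origin and 120 mm above the bench. Axes as the centrifuge's. The slot is 11 mm wide along x and 44 mm long along y, and goes 20 mm down through the deck into a hollow; a rod can go 75 mm down where the latch tab is not in its way
- tab (a joint): press of the hidden latch tab in m, 0 at rest, growing downward. The tab is flat, 12 mm wide along the slot, as broad as the slot; its centre lies up to 15 mm to either side of the slot's middle along y, its top 24 to 48 mm below the deck's face. A spring holds it up: 2 to 3 N starts it, 5 to 7 N trips the catch 7 to 8 mm down, then about 1 N per mm; past 12 mm (12 N) it bends; stop at 16 mm
- lid (a joint): the centrifuge's lid, 174 x 208 mm, hinged at its rear (+x) edge: 0 rad shut and locked; once the latch is tripped its own spring lifts it in about half a second to 0.25 rad, its front edge then about 43 mm higher, and it stays up without help. That edge is about 42 mm behind the slot's middle
- stirrer: glass stirring rod with a slightly thicker top, 140 mm long, 8 mm thick, no handle, standing 60 mm out of another well of the stand; origin at its foot
- bottle_b: amber glass reagent bottle, 60 mm wide, 120 mm tall, origin under its centre
- vial: small amber vial, 26 mm wide, 50 mm tall, origin under its centre
- beaker: glass beaker, 70 mm wide, 90 mm tall, origin under its centre
- collar: black rubber ring lying flat, 80 mm wide, 25 mm tall, origin under its centre
Mind the look-alikes: they are no part of the job. Of the things that look like the key, the smallest one is meant.

How it is judged:
On the way, in this order (a step that is already met when the one before it is completed fails the run):
1. the key's tip is 20 mm or more down the slot with the lid still shut (z of key_tip in the frame of slot between -0.08 and -0.02 m and x of key_tip in the frame of slot between -0.01 and 0.01 m and y of key_tip in the frame of slot between -0.025 and 0.025 m and value of joint lid below 0.03 rad).
2. the lid has popped up while the key is in the slot (z of key_tip in the frame of slot between -0.08 and -0.02 m and x of key_tip in the frame of slot between -0.01 and 0.01 m and y of key_tip in the frame of slot between -0.025 and 0.025 m and value of joint lid above 0.06 rad).
At the end, for the whole second after the job is handed in: The lid stands popped up (more than 0.15 rad), and the key is back in a well of the stand, upright within 0.12 rad, its flange down on the stand's top within 8 mm, released and at rest (value of joint lid above 0.15 rad and z of key_tip in the frame of stand between 0.002 and 0.018 m and x of key_tip in the frame of stand between -0.012 and 0.012 m and y of key_tip in the frame of stand between -0.072 and 0.072 m and angle between key's own z axis and vertical below 0.12 rad and linear speed of key below 0.02 m/s); the robot touches nothing.
It fails at once if the latch tab is pressed past 12 mm, which bends it (value of joint tab above 0.012 m).
It fails at once if the key is pressed against the centrifuge with more than 25 N (contact force between key and centrifuge above 25 N).
It fails at once if the key is dropped: its tip falls down into a well of the stand at more than 0.5 m/s (linear speed of key above 0.5 m/s and z of key_tip in the frame of stand between 0 and 0.07 m and x of key_tip in the frame of stand between -0.02 and 0.02 m and y of key_tip in the frame of stand between -0.08 and 0.08 m).
It fails at once if another thing is shifted more than 40 mm (distance of any of stirrer, bottle_b, vial, beaker, collar from where it was at the start of the episode above 0.04 m).
It also fails if it takes over 67 s, if anything falls off the work surface, if the arm or the gripper's body presses on something with over 40 N, if the wrist force passes 120 N, or if a joint passes its speed limit or range.

### The arm

A 6-joint arm with a two-finger parallel gripper is mounted at the origin on the work surface. World frame = base frame: x ahead of the robot, y to its left, z up, the work surface at z = 0. Lengths are in m, angles in rad, forces in N, time in s.
With the tool pointing down it reaches from about 0.25 to 0.775 m from the base axis. Payload 4 kg.
Tool frame: the origin (TCP) lies at the very end of the fingers, on their centre line; the grasp point (between the pads) lies 19 mm behind it (robot.grip_point_offset is the distance from the TCP to the grasp point, in m); z points along the fingers, x is the direction in which the jaws open and shut, and the axes are right-handed (so a half turn about z gives the same grasp; the last joint's range is limited). The gripper opens to 94 mm and grips with 3 to 60 N. Pads are 16 mm wide; open, the fingers measure 119 mm over their backs; the gripper's body (75 mm by 177 mm) begins 78 mm behind the grasp point.
Start: joints at [1.186, 0.087, 1.371, -0, 1.684, -0.103], TCP at [0.153, 0.528, 0.206] pointing down, gripper open.
Joint ranges: [-3.1, 3.1], [-0.76, 2.03], [0.27, 2.55], [-1.08, 4.22], [0.17, 2.65], [-2.57, 2.57]. Speed limits (rad/s): [2.79, 2.79, 3.14, 3.14, 3.14, 3.14].

### API

Orientations are given as [roll, pitch, yaw] about the fixed x, y, z axes, in that order (R = Rz(yaw) Ry(pitch) Rx(roll)).
In Python, from bench import robot gives the robot as it stands.
- The arm moves only by the shell command python3 -m inch 'ROWS'. ROWS is text: rows parted by semicolons, each of 5 numbers parted by spaces: the shift along the tool's x, y, z in cm, then the turn about the tool's z in rad, then the closure, from 0 (fully open) to 1 (shut). In form: tx ty tz spin claw; .... A call has 1 to 20 rows; each row is the pose to reach, as a shift and turn from the pose measured when the call began, along the tool's axes at that moment; what a row does not reach only later rows make up. A row lasts 1/12 s, in which the tool goes at most 41.7 mm and 7.16 degrees, less where a joint would pass 70% of its speed; a pose out of reach is approached as far as the arm can. A call with a gripper value outside its range is refused whole. The fingers move at their own pace and stop on an object; the grip force is fixed at half the most. Time passes only in rows, so rows that repeat a pose let the fingers close. It gives the time, the measured TCP pose, the force and the opening at its end, in the units of the state.
- robot.get_obs(): the state, without advancing time (a new reading comes with each control period).
- robot.snapshot(name): name is "scene" or "top"; returns (picture, depth): 384x512x3 uint8, blue, green, red; 384x512 float32, m along the optical axis (not along the pixel's ray), 0 where there is no reading.
- robot.camera_info(name): a dict with "K" (3x3 intrinsics, pixels), "dist" ([k1, k2, p1, p2, k3] as OpenCV has them; the pictures are not rectified), "extrinsics" (4x4, takes a point from world to camera coordinates). Camera axes: x right, y down, z forward; pixel columns grow to the right and rows downward; lengths in m; the calibration is good to about 2 mm. A picture is of the moment at which its call begins. camera_info takes no time and is no camera call.
- robot.close_job(): hands the job in, once; it reports no verdict.
The state is a dict: "time": time; "joint_positions": joint angles; "qvel": joint speeds; "joint_torque": joint torques, N m; "tool_pos": TCP position; "ee_rot": TCP orientation; "wrist_force": force on the tool from outside, world axes, zero at the start; "wrist_torque": the same for the moment, N m; "width": finger opening in m.
Only numpy, scipy, OpenCV 4.12 (cv2) and the standard library are available. Lean on these libraries where they do the work, as an engineer would, in place of code of your own. Each camera call takes 0.05 s, during which the arm holds its last target.

## Working session

There is one attempt and no reset: what is moved stays moved. The work goes in short steps, Python scripts to look and compute and a shell command to move; the robot and the scene stay as the last step left them, time stands still between calls to the robot, and variables do not carry over. Pictures are saved under pics/ and viewed, and the job is handed in when it is done.

```bash
ls; mkdir -p pics; cat > h.py <<'E'
import numpy as np,cv2
from bench import robot
def snap(n,f):
    p,d=robot.snapshot(n); cv2.imwrite(f'pics/{f}.png',p); np.save(f'pics/{f}.npy',d); return p,d
def px2w(n,u,v,z=None,depth=None):
    c=robot.camera_info(n);K=np.array(c['K']);E=np.array(c['extrinsics'])
    q=cv2.undistortPoints(np.array([[[u,v]]],float),K,np.array(c['dist']))[0,0]
    r=np.array([q[0],q[1],1.]);R=E[:3,:3];t=E[:3,3]
    o=-R.T@t; d=R.T@r
    s=depth if depth is not None else (z-o[2])/d[2]
    return o+s*d
def w2px(n,P):
    c=robot.camera_info(n);E=np.array(c['extrinsics'])
    return cv2.projectPoints(np.array(P,float).reshape(-1,3),cv2.Rodrigues(E[:3,:3])[0],E[:3,3],np.array(c['K']),np.array(c['dist']))[0][:,0]
E
python3 - <<'E'
from h import *
for n in('scene','top'):
    snap(n,n+'0'); c=robot.camera_info(n); E=np.array(c['extrinsics']); print(n,c['K'],c['dist'],-E[:3,:3].T@E[:3,3],E[:3,:3])
print(robot.get_obs())
E
```

```text
pics
scene [[362.0554924    0.         255.34734993]
 [  0.         362.0554924  199.03142749]
 [  0.           0.           1.        ]] [0.0260568 0.        0.        0.        0.       ] [ 0.82225907 -0.50257494  0.90228467] [[ 0.86002413  0.51023916  0.00380767]
 [ 0.41935039 -0.70253754 -0.57496631]
 [-0.2906953   0.49608165 -0.81816823]]
top [[479.78993744   0.         261.05450122]
 [  0.         479.78993744 186.88526419]
 [  0.           0.           1.        ]] [-0.06979009  0.          0.          0.          0.        ] [ 0.38880441 -0.0099587   1.26647434] [[-0.01727852 -0.99976272  0.01326488]
 [-0.99181442  0.01545945 -0.12674843]
 [ 0.12651329 -0.01534632 -0.9918462 ]]
{'time': 0.1, 'joint_positions': array([ 1.18594555e+00,  8.78797858e-02,  1.37211114e+00, -2.94202666e-05,
        1.68359183e+00, -1.03089647e-01]), 'qvel': array([-1.24388143e-04, -1.93426992e-03, -3.54621277e-03, -1.95072333e-04,
       -6.27702707e-04, -6.83202126e-05]), 'joint_torque': array([ 1.78501010e-03, -3.41253126e+01, -3.03300583e+01,  7.20106345e-02,
        3.04176961e-02, -1.24116491e-04]), 'tool_pos': array([0.15274692, 0.52784476, 0.20441787]), 'ee_rot': array([-3.14141694e+00,  1.98255237e-03,  1.28903209e+00]), 'wrist_force': array([-0.03582981,  0.35274212, -0.27757481]), 'wrist_torque': array([-0.03054398,  0.01828144, -0.02192142]), 'width': 0.09364487768837186}
```

View pics/scene0.png

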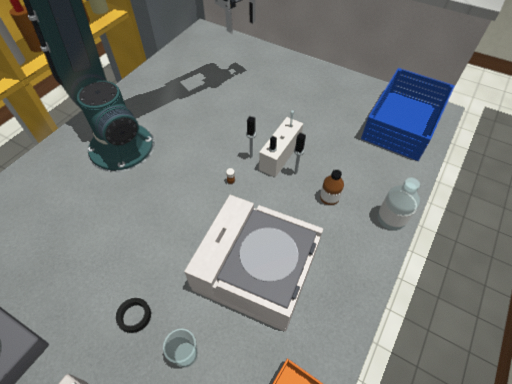

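View pics/top0.png

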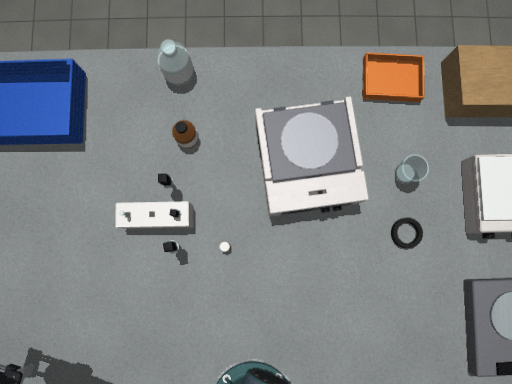

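```bash
python3 - <<'E'
from h import *
t=cv2.imread('pics/top0.png');s=cv2.imread('pics/scene0.png')
cv2.imwrite('pics/t1.png',cv2.resize(t[160:270,100:240],None,fx=5.5,fy=5.5,interpolation=cv2.INTER_CUBIC))
cv2.imwrite('pics/t2.png',cv2.resize(t[90:220,250:380],None,fx=4.5,fy=4.5,interpolation=cv2.INTER_CUBIC))
cv2.imwrite('pics/s1.png',cv2.resize(s[100:200,220:350],None,fx=6,fy=6,interpolation=cv2.INTER_CUBIC))
E
```

```text
(no output)
```

View pics/t1.png

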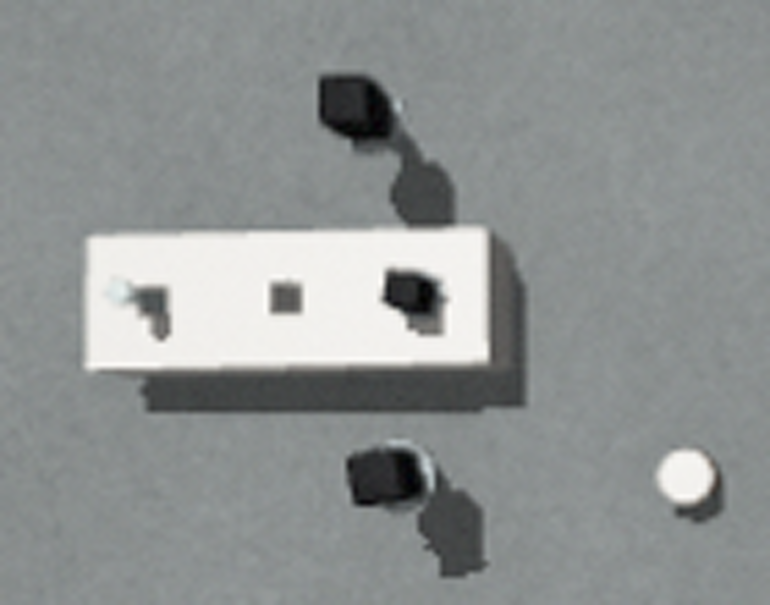

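View pics/t2.png

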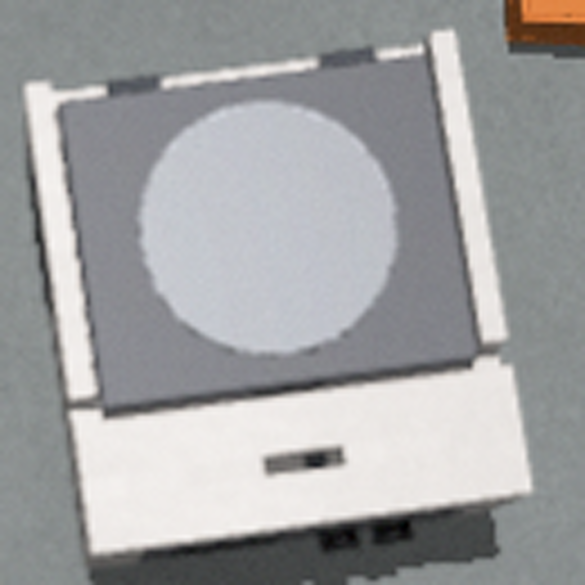

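View pics/s1.png

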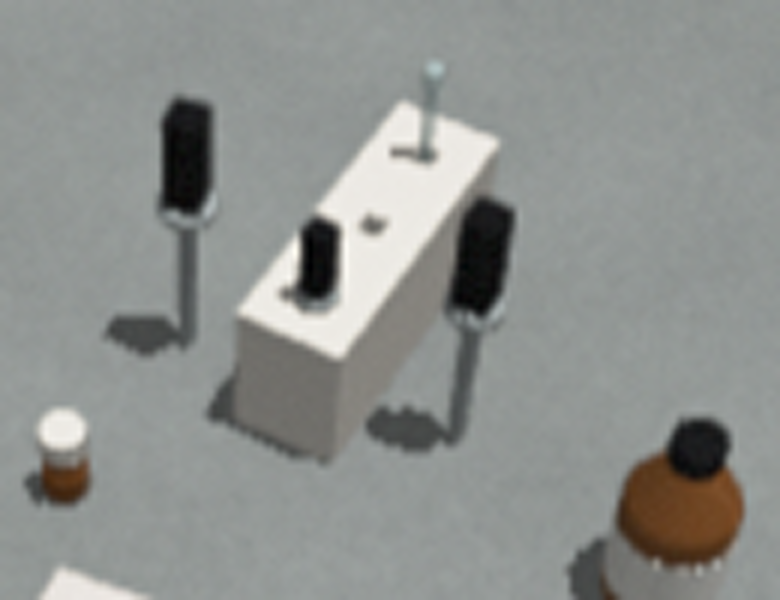

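```bash
python3 - <<'E'
from h import *
def T1(x,y,z): return px2w('top',(x+.5)/5.5+100-.5,(y+.5)/5.5+160-.5,z)
def T2(x,y,z): return px2w('top',(x+.5)/4.5+250-.5,(y+.5)/4.5+90-.5,z)
def S1(x,y,z): return px2w('scene',(x+.5)/6+220-.5,(y+.5)/6+100-.5,z)
np.set_printoptions(precision=4,suppress=True)
c=np.array([T1(*p,.085) for p in[(87,236),(490,228),(490,367),(86,370)]])
print('stand',c,c.mean(0),[np.linalg.norm(c[i]-c[i-1]) for i in range(4)], 'yaw',np.arctan2(*(c[1]-c[0])[[0,1]]))
print('well mid',T1(286,298,.085))
print('keytop',T1(402,289,.13)); print('keytop top cam', T1(397,286,.135))
print('scene stand', [S1(*p,.085) for p in [(402,101),(498,142),(342,357),(238,314)]], 'keytop',S1(321,226,.135),'well',S1(373,223,.085))
c=np.array([T2(*p,.12) for p in[(70,408),(512,364),(531,492),(90,555)]])
print('deck',c,'yaw',np.arctan2(*(c[1]-c[0])[[0,1]]),np.arctan2(*(c[2]-c[3])[[0,1]]),[np.linalg.norm(c[i]-c[i-1]) for i in range(4)])
s=np.array([T2(*p,.12) for p in[(265,459),(344,448),(345,465),(266,475)]]);print('slot',s,s.mean(0),[np.linalg.norm(s[i]-s[i-1]) for i in range(4)])
print('dark',T2(318,459,.12))
print('fakes top',T1(342,98,.17),T1(370,478,.17),'vial',T1(686,475,.05))
d=np.load('pics/top0.npy')
for (u,v) in [(140,207),(173,212),(164,179),(169,246),(322,199),(330,205)]: print(u,v,px2w('top',u,v,depth=d[v,u]))
d=np.load('pics/scene0.npy');s=cv2.imread('pics/scene0.png')
cv2.imwrite('pics/s2.png',cv2.resize(s[190:320,180:330],None,fx=5,fy=4.6,interpolation=cv2.INTER_CUBIC))
cv2.imwrite('pics/s3.png',cv2.resize(s[220:250,205:235],None,fx=18,fy=18,interpolation=cv2.INTER_NEAREST))
E
```

```text
stand [[0.5061 0.3334 0.085 ]
 [0.507  0.1513 0.085 ]
 [0.4446 0.1513 0.085 ]
 [0.4458 0.3328 0.085 ]] [0.4759 0.2422 0.085 ] [np.float64(0.0603023934659903), np.float64(0.18212922975191762), np.float64(0.06238865016764151), np.float64(0.18149208516889442)] yaw 3.13673521808026
well mid [0.4769 0.243  0.085 ]
keytop [0.4766 0.1832 0.13  ]
keytop top cam [0.4776 0.1845 0.135 ]
scene stand [array([0.4508, 0.3305, 0.085 ]), array([0.5102, 0.3286, 0.085 ]), array([0.5119, 0.1511, 0.085 ]), array([0.4529, 0.1494, 0.085 ])] keytop [0.4811 0.1804 0.135 ] well [0.4812 0.2407 0.085 ]
deck [[ 0.551  -0.0379  0.12  ]
 [ 0.5714 -0.2775  0.12  ]
 [ 0.5016 -0.2847  0.12  ]
 [ 0.4718 -0.0471  0.12  ]] yaw 3.0566398933378673 3.016849252288954 [np.float64(0.07964796980249911), np.float64(0.24050759811787328), np.float64(0.07009405576725923), np.float64(0.23950640134204587)]
slot [[ 0.5218 -0.1419  0.12  ]
 [ 0.527  -0.1846  0.12  ]
 [ 0.5179 -0.1848  0.12  ]
 [ 0.5131 -0.1422  0.12  ]] [ 0.52   -0.1634  0.12  ] [np.float64(0.008633608404126239), np.float64(0.04302386498289262), np.float64(0.009191042623603717), np.float64(0.04290147977771322)]
dark [ 0.5213 -0.1704  0.12  ]
fakes top [0.5543 0.2021 0.17  ] [0.3955 0.1893 0.17  ] vial [0.3955 0.0663 0.05  ]
140 207 [0.494  0.2718 0.0857]
173 212 [0.4766 0.1816 0.1348]
164 179 [0.5515 0.1981 0.1634]
169 246 [0.3967 0.1855 0.1638]
322 199 [ 0.5032 -0.1738  0.121 ]
330 205 [ 0.4905 -0.1965  0.0971]
```

View pics/s2.png

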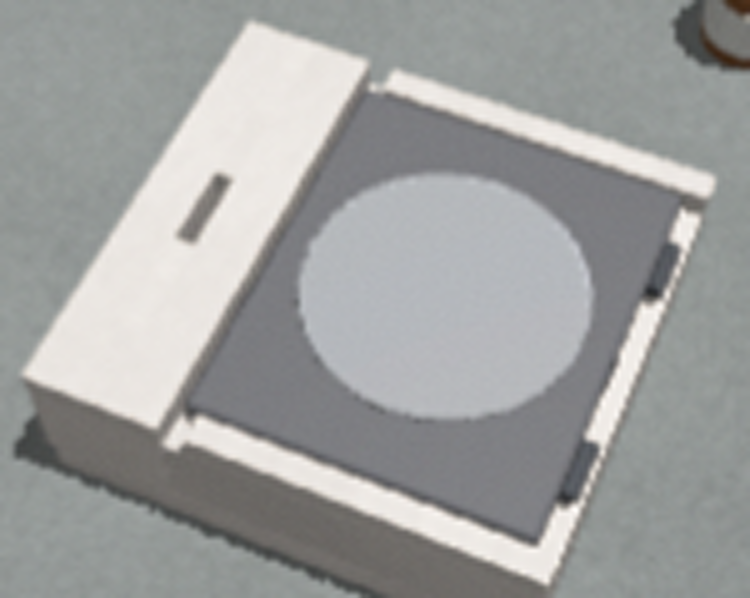

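View pics/s3.png

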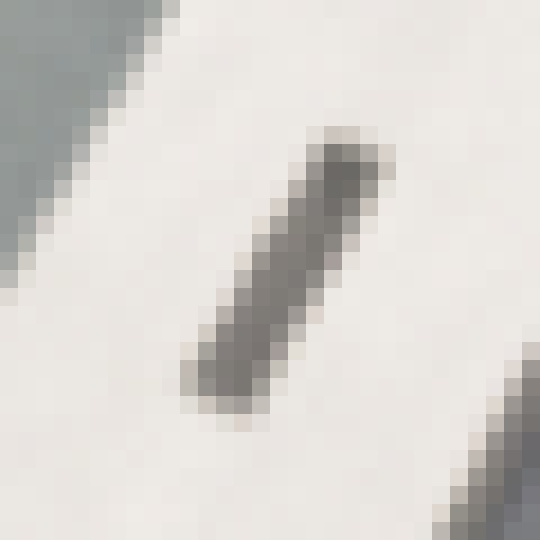

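```bash
python3 - <<'E'
from h import *
np.set_printoptions(precision=1,suppress=True,linewidth=200)
d=np.load('pics/top0.npy');t=cv2.imread('pics/top0.png')
for v in range(187,198):
    print(v,np.array([1000*px2w('top',u,v,depth=d[v,u])[2] for u in range(305,331)]).round(0).astype(int), )
print()
for v in range(187,198):
    print(v,t[v,305:331].mean(1).astype(int))
d=np.load('pics/scene0.npy')
for v in range(225,246):
    print(v,np.array([1000*px2w('scene',u,v,depth=d[v,u])[2] for u in range(212,230)]).round(0).astype(int), )
def S(x,y,z): return px2w('scene',(x+.5)/5+180-.5,(y+.5)/4.6+190-.5,z)
print(np.array([S(*p,.12) for p in [(177,240),(195,245),(231,177),(215,172)]])*1000)
print(np.array([S(*p,.12) for p in [(252,20),(370,65),(163,432),(22,374)]])*1000)
E
```

```text
187 [1266  119  120  117  119  122  119  124  121  122  120  122  119  118  117  121  114  117  118  121  122  123  118  121  117  120]
188 [121 121 120 119 122 123 124 120 119 117 120 122 120 124 123 116 117 121 120 122 117 122 122 122 121 121]
189 [119 121 121 121 123 119 121 124 117 118 120 120 119 119 118 115 115 108 108 102 116 117 120 117 121 118]
190 [120 124 119 118 118 119 125 116 113 113 109 110 106  87  84  80  79  33  30  32 115 121 124 123 118 122]
191 [ 121  115  119  122  105  102  100   32   27   30   30   28   32   80   78   80   82   33   33   30  110  117  124 1266  119  118]
192 [120 120 117 125  31  28  31  25  31  29  30  28  31  81  81  79  79  25  35  29 109 122 118 122 119 120]
193 [125 121 120 121  29  33  36  28  28  28  29  32  29  87  84  81  82  79 122 120 123 121 118 117 119 121]
194 [ 121  120  121  116   32   29   31   29   32   28   29   30  122  119  120  117  119  118 1266  119  117  125  120  122  119  117]
195 [117 121 120 122  28 119 120 121 122 119 124 124 122 119 120 125 120 123 120 119 115 121 122 121 119 121]
196 [119 124 119 117 123 120 117
[... 2556 characters left out ...]
0 119 119 119 119 119 117 119 122 119]
240 [116 119 117 119 115 108 103  28  27 118 120 120 117 119 117 119 120 119]
241 [121 120 116 118 108 104  28  29 119 119 118 120 119 119 119 119 117 118]
242 [118 120 119 117 108 100  29  28 120 116 119 119 121 116 118 118 119 118]
243 [118 120 121 121 118 119 119 118 119 120 119 119 119 119 120 118 118 116]
244 [120 120 118 116 121 118 119 122 120 118 118 117 118 118 119 119 120 117]
245 [118 120 118 119 120 121 120 122 117 119 119 117 118 119 120 120 118 118]
[[ 524.9 -188.1  120. ]
 [ 534.1 -186.1  120. ]
 [ 526.2 -142.4  120. ]
 [ 517.6 -143.8  120. ]]
[[ 477.9  -48.7  120. ]
 [ 548.1  -43.5  120. ]
 [ 579.7 -279.4  120. ]
 [ 506.3 -287.4  120. ]]
```

```bash
cat >> h.py <<'E'
from scipy.spatial.transform import Rotation as Ro
def to(x,y,z,yaw=None):
    o=robot.get_obs(); R=Ro.from_euler('xyz',o['ee_rot']).as_matrix()
    s=R.T@(np.array([x,y,z])-o['tool_pos'])*100
    print('shift cm',s.round(2),'spin',None if yaw is None else round(float(o['ee_rot'][2]-yaw),3))
def st():
    o=robot.get_obs(); print('t',o['time'],'pos',o['tool_pos'].round(4),'rot',o['ee_rot'].round(4),'F',o['wrist_force'].round(2),'w',round(float(o['width']),4))
E
python3 - <<'E'
from h import *
to(.4785,.1815,.204,1.571)
print(px2w('top',319.6,192.2,z=.0805), px2w('top',321.6,191.7,z=.0805),px2w('top',317.5,191.7,z=.0805))
E
```

```text
shift cm [-24.21  40.92   0.08] spin -0.282
[ 0.5244344  -0.17416401  0.0805    ] [ 0.52561048 -0.17921554  0.0805    ] [ 0.52577371 -0.16894564  0.0805    ]
```

```bash
python3 -m inch '-24.2 40.9 0 -0.28 0.3;-24.2 40.9 0 -0.28 0.3;-24.2 40.9 0 -0.28 0.3;-24.2 40.9 0 -0.28 0.3;-24.2 40.9 0 -0.28 0.3;-24.2 40.9 0 -0.28 0.3;-24.2 40.9 0 -0.28 0.3;-24.2 40.9 0 -0.28 0.3;-24.2 40.9 0 -0.28 0.3;-24.2 40.9 0 -0.28 0.3;-24.2 40.9 0 -0.28 0.3;-24.2 40.9 0 -0.28 0.3;-24.2 40.9 0 -0.28 0.3;-24.2 40.9 0 -0.28 0.3;-24.2 40.9 0 -0.28 0.3;-24.2 40.9 0 -0.28 0.3;-24.2 40.9 0 -0.28 0.3'
python3 - <<'E'
from h import *
st(); to(.4785,.1815,.094,1.571)
s,_=snap('scene','s4')
cv2.imwrite('pics/s4c.png',cv2.resize(s[80:200,220:350],None,fx=5,fy=5,interpolation=cv2.INTER_CUBIC))
E
```

```text
time: 1.52
tool_pos: [0.4775, 0.1828, 0.2049]
ee_rot: [-3.141, 0.002, 1.571]
wrist_force: [-0.2, -0.1, -0.8]
width: 0.0658
t 1.5167 pos [0.4775 0.1828 0.2049] rot [-3.1408e+00  1.6000e-03  1.5712e+00] F [-0.2  -0.08 -0.76] w 0.0658
shift cm [-0.11  0.11 11.09] spin 0.0
```

View pics/s4c.png

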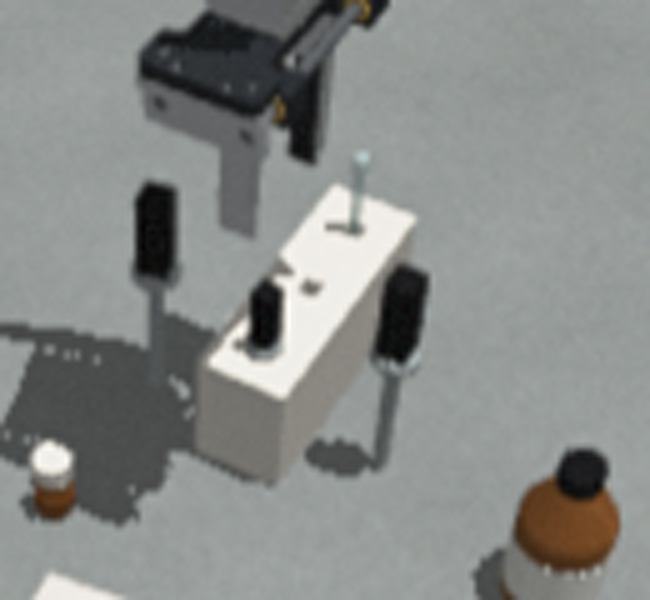

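```bash
python3 - <<'E'
from h import *
for p in[(222,224),(255,236),(290,154),(314,163)]: print(px2w('scene',(p[0]+.5)/5+219.5,(p[1]+.5)/5+79.5,.205))
E
```

```text
[0.466975   0.14809595 0.205     ]
[0.48713466 0.14924736 0.205     ]
[0.47186271 0.21701825 0.205     ]
[0.48710744 0.21740653 0.205     ]
```

```bash
python3 -m inch '-0.2 0.25 2 0 0.3;-0.2 0.25 4 0 0.3;-0.2 0.25 6 0 0.3;-0.2 0.25 8 0 0.3;-0.2 0.25 9.5 0 0.3;-0.2 0.25 10.5 0 0.3;-0.2 0.25 11 0 0.3;-0.2 0.25 11 0 0.3;-0.2 0.25 11 0 0.3'
python3 - <<'E'
from h import *
s,_=snap('scene','s5')
cv2.imwrite('pics/s5c.png',cv2.resize(s[80:200,220:350],None,fx=5,fy=5,interpolation=cv2.INTER_CUBIC))
E
```

```text
time: 2.32
tool_pos: [0.4803, 0.181, 0.0958]
ee_rot: [3.141, 0.001, 1.572]
wrist_force: [-0.1, 0.0, 0.8]
width: 0.0658
```

View pics/s5c.png

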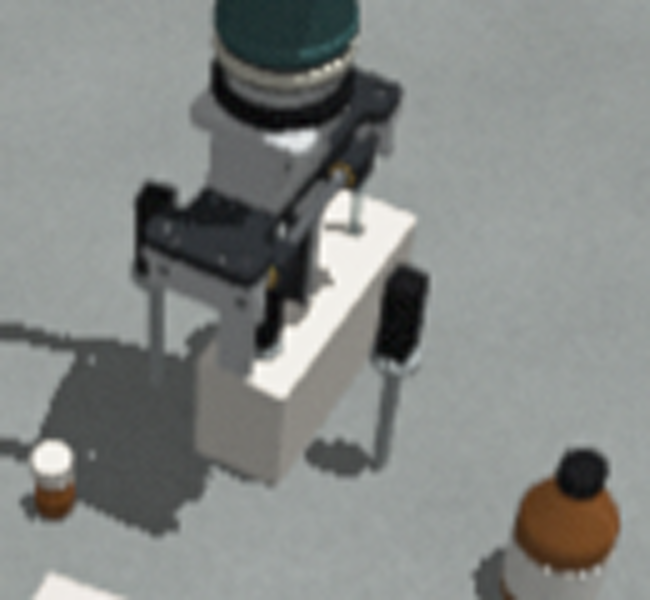

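Key between the fingers, the look-alikes clear. Close.

```bash
python3 -m inch '0 0 0 0 1;0 0 0 0 1;0 0 0 0 1;0 0 0 0 1;0 0 0 0 1;0 0 0 0 1;0 0 0 0 1;0 0 0 0 1;0 0 0 0 1;0 0 0 0 1'

```

```text
time: 3.2
tool_pos: [0.4807, 0.181, 0.0962]
ee_rot: [3.14, 0.001, 1.572]
wrist_force: [0.4, -0.1, -0.4]
width: 0.0156
```

```bash
python3 -m inch '0 0 -1 0 1;0 0 -2 0 1;0 0 -4 0 1;0 0 -6 0 1;0 0 -8 0 1;0 0 -10 0 1;0 0 -12 0 1;0 0 -14 0 1;0 0 -16 0 1;0 0 -16 0 1;0 0 -16 0 1'
python3 - <<'E'
from h import *
st(); to(.5228,-.164,.2562,1.571+.12)
E
```

```text
time: 4.12
tool_pos: [0.4812, 0.1814, 0.2582]
ee_rot: [3.136, -0.0, 1.572]
wrist_force: [-0.0, -0.4, -1.1]
width: 0.016
t 4.1167 pos [0.4812 0.1814 0.2582] rot [ 3.136  -0.      1.5716] F [-0.03 -0.42 -1.11] w 0.016
shift cm [-34.54   4.13   0.22] spin -0.119
```

```bash
python3 -m inch '-3 0.4 0 -0.03 1;-6 0.8 0 -0.06 1;-9 1.2 0 -0.09 1;-12 1.6 0 -0.12 1;-15 2 0 -0.12 1;-18 2.4 0 -0.12 1;-21 2.8 0 -0.12 1;-24 3.2 0 -0.12 1;-27 3.5 0 -0.12 1;-30 3.8 0 -0.12 1;-32 4 0 -0.12 1;-33.5 4.1 0 -0.12 1;-34.5 4.1 0 -0.12 1;-34.5 4.1 0 -0.12 1;-34.5 4.1 0 -0.12 1;-34.5 4.1 0 -0.12 1'
python3 - <<'E'
from h import *
st()
s,_=snap('scene','s6');t,_=snap('top','t6'); st()
cv2.imwrite('pics/s6c.png',cv2.resize(s[130:270,170:310],None,fx=4.2,fy=4.2,interpolation=cv2.INTER_CUBIC))
cv2.imwrite('pics/t6c.png',cv2.resize(t[130:250,260:380],None,fx=5,fy=5,interpolation=cv2.INTER_CUBIC))
E
```

```text
time: 5.45
tool_pos: [0.5223, -0.1626, 0.258]
ee_rot: [3.137, -0.0, 1.692]
wrist_force: [-0.8, 0.8, -1.5]
width: 0.0157
t 5.45 pos [ 0.5223 -0.1626  0.258 ] rot [ 3.1366e+00 -3.0000e-04  1.6925e+00] F [-0.81  0.85 -1.49] w 0.0157
t 5.55 pos [ 0.5225 -0.1625  0.2585] rot [3.1360e+00 4.0000e-04 1.6931e+00] F [ 0.74 -0.39 -0.17] w 0.016
```

View pics/s6c.png

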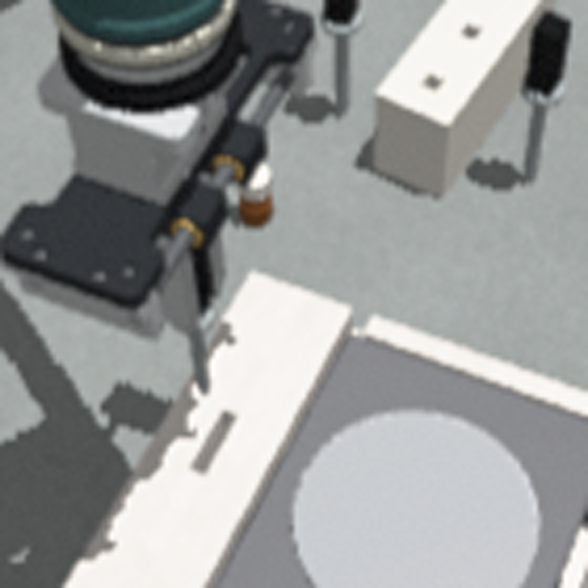

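View pics/t6c.png

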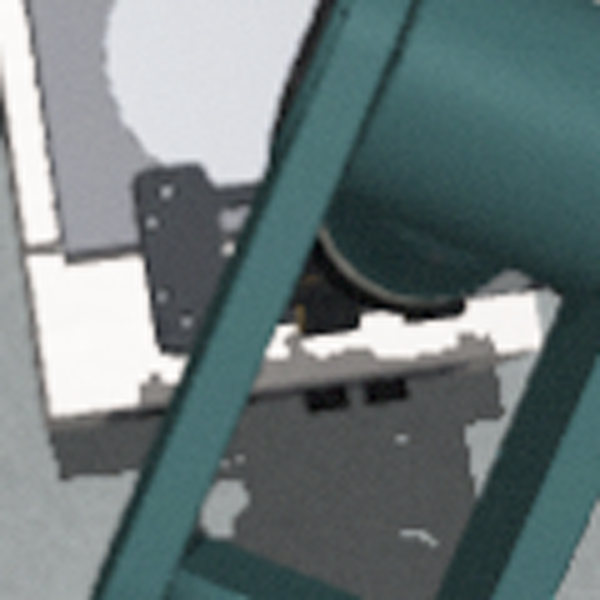

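```bash
python3 - <<'E'
from h import *
s=cv2.imread('pics/s6.png')
c=cv2.resize(s[195:255,200:240],None,fx=10,fy=10,interpolation=cv2.INTER_CUBIC)
cv2.imwrite('pics/s6d.png',c)
def S(x,y,z): return px2w('scene',(x+.5)/4.2+169.5,(y+.5)/4.2+129.5,z)
print(S(204,390,.1723)*1000)
print(np.array([S(*p,.12) for p in [(193,467),(208,473),(236,416),(223,411)]])*1000)
E
```

```text
[ 522.18834289 -162.85397114  172.3       ]
[[ 524.54780942 -185.15744908  120.        ]
 [ 534.23000588 -183.9668763   120.        ]
 [ 527.13991147 -143.76991302  120.        ]
 [ 518.60005989 -144.85363041  120.        ]]
```

View pics/s6d.png

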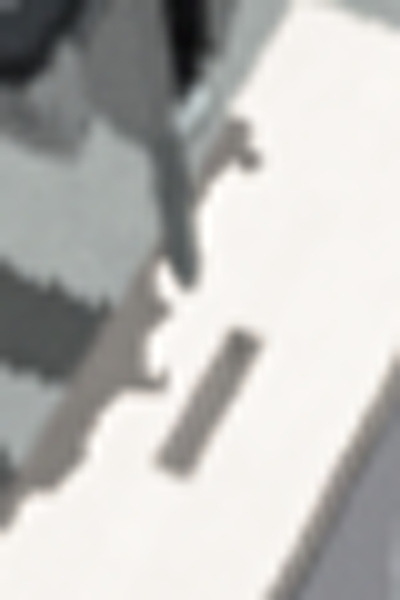

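```bash
python3 - <<'E'
from h import *
def D(x,y,z): return px2w('scene',(x+.5)/10+199.5,(y+.5)/10+194.5,z)
a=np.array([D(*p,.12) for p in [(155,463),(184,479),(263,344),(237,328)]])*1000
print(a,a.mean(0)); print(D(185,287,.1723)*1000)
s=cv2.imread('pics/s6.png').mean(2).astype(int)
print(s[225:245,211:230])
E
```

```text
[[ 523.51867794 -185.89968942  120.        ]
 [ 532.06357517 -185.93217275  120.        ]
 [ 527.67627614 -144.40075475  120.        ]
 [ 519.54753483 -143.86371324  120.        ]] [ 525.70151602 -165.02408254  120.        ]
[ 523.09833338 -164.78759175  172.3       ]
[[141 136 131 126 127 161 228 246 246 245 244 245 245 244 242 243 243 244
  245]
 [123 130 129 128 128 159 226 246 245 244 245 245 244 242 243 243 243 245
  245]
 [128 131 130 132 160 225 246 246 245 244 245 237 218 225 236 242 244 245
  245]
 [130 130 132 156 227 247 247 245 244 245 242 205 138 152 196 228 243 244
  244]
 [130 130 130 178 249 247 245 244 245 245 234 167 116 118 146 215 244 244
  243]
 [131 129 131 178 249 246 245 244 245 242 198 143 118 126 172 237 246 245
  243]
 [132 129 133 174 243 229 244 245 244 227 154 137 125 145 214 246 246 244
  244]
 [129 129 129 153 200 183 245 246 235 183 144 138 133 179 239 247 245 244
  245]
 [130 135 134 131 141 176 245 242 207 150 139 133 150 217 245 246 244 245
  245]
 [158 207 210 208 207 221 245 234 167 143 138 134 178 238 246 245 244 245
  246]
 [222 245 246 244 244 245 243 206 147 141 135 158 227 245 246 245 245 245
  246]
 [245 245 244 244 245 244 232 166 141 136 140 196 245 246 246 245 245 245
  245]
 [245 243 242 244 244 241 198 145 137 135 170 231 244 245 245 245 245 245
  244]
 [244 243 243 244 244 225 154 139 132 147 212 243 244 244 245 245 245 244
  243]
 [242 242 243 243 235 182 143 135 134 175 237 244 243 244 244 245 245 244
  243]
 [242 242 242 241 208 149 137 133 148 213 244 243 242 243 244 244 244 243
  242]
 [242 241 243 240 206 159 138 135 173 237 244 243 242 242 244 243 243 243
  243]
 [242 242 243 243 236 219 186 176 213 242 242 242 242 242 243 243 243 243
  243]
 [243 243 244 245 246 244 236 229 237 244 243 243 242 242 242 243 242 243
  243]
 [243 244 245 245 245 245 245 243 242 243 243 243 243 244 243 243 242 243
  244]]
```

```bash
python3 - <<'E'
from h import *
to(.5268,-.1744,.2145,1.692)
E
```

```text
shift cm [-1.23  0.26  4.4 ] spin 0.001
```

```bash
python3 -m inch '-0.6 0.13 0 0 1;-1.2 0.26 0 0 1;-1.2 0.26 1 0 1;-1.2 0.26 2 0 1;-1.2 0.26 3 0 1;-1.2 0.26 4 0 1;-1.2 0.26 4.2 0 1;-1.2 0.26 4.2 0 1;-1.2 0.26 4.2 0 1;-1.2 0.26 4.2 0 1'
python3 - <<'E'
from h import *
s,_=snap('scene','s7'); st()
cv2.imwrite('pics/s7d.png',cv2.resize(s[195:255,195:245],None,fx=10,fy=10,interpolation=cv2.INTER_CUBIC))
E
```

```text
time: 6.38
tool_pos: [0.527, -0.1742, 0.2171]
ee_rot: [3.135, 0.001, 1.693]
wrist_force: [0.5, 0.4, -0.7]
width: 0.0157
t 6.4333 pos [ 0.5271 -0.1742  0.2173] rot [3.1347e+00 1.2000e-03 1.6931e+00] F [ 1.14 -0.42 -0.41] w 0.0161
```

View pics/s7d.png

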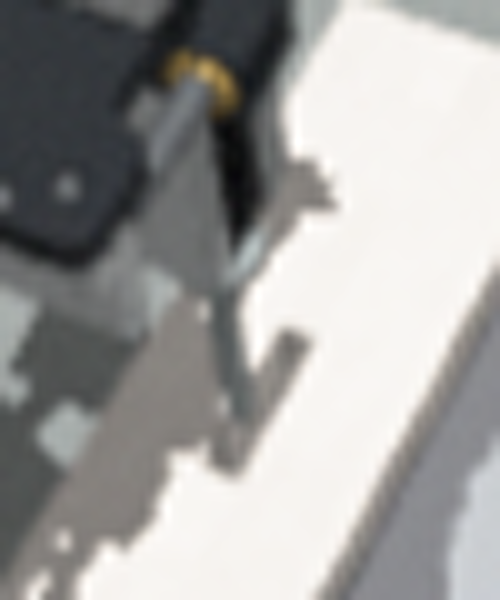

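```bash
python3 - <<'E'
from h import *
def D(x,y,z): return px2w('scene',(x+.5)/10+194.5,(y+.5)/10+194.5,z)
print(D(242,415,.1311)*1000, D(242,420,.1311)*1000)
a=np.array([D(*p,.12) for p in [(205,463),(233,479),(311,344),(287,328)]])*1000;print(a,a.mean(0))
E
```

```text
[ 528.02172596 -174.92322184  131.1       ] [ 528.79611969 -176.06998883  131.1       ]
[[ 523.51867794 -185.89968942  120.        ]
 [ 531.85468648 -186.05647633  120.        ]
 [ 527.2480147  -144.65589383  120.        ]
 [ 519.54753483 -143.86371324  120.        ]] [ 525.54222849 -165.11894321  120.        ]
```

```bash
python3 -m inch '0 -0.1 0 0 1;0 -0.12 0.3 0 1;0 -0.12 0.6 0 1;0 -0.12 0.9 0 1;0 -0.12 1.2 0 1;0 -0.12 1.5 0 1;0 -0.12 1.5 0 1;0 -0.12 1.5 0 1'
```

```text
time: 7.1
tool_pos: [0.5258, -0.1743, 0.2019]
ee_rot: [3.135, 0.001, 1.693]
wrist_force: [-0.7, -0.9, -0.2]
width: 0.0161
```

```bash
python3 - <<'E'
from h import *
s,_=snap('scene','s8'); st()
cv2.imwrite('pics/s8d.png',cv2.resize(s[195:255,195:245],None,fx=10,fy=10,interpolation=cv2.INTER_CUBIC))
E
```

```text
t 7.15 pos [ 0.526  -0.1744  0.2022] rot [3.1349e+00 1.1000e-03 1.6931e+00] F [-0.28 -0.27 -0.22] w 0.0161
```

View pics/s8d.png

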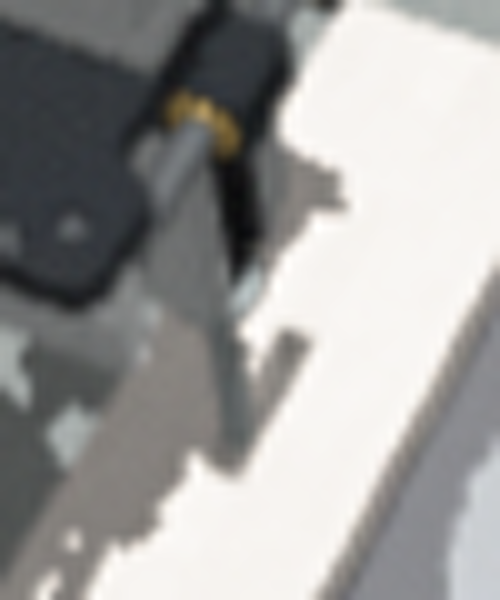

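```bash
python3 -m inch '0 0 0.3 0 1;0 0 0.6 0 1;0 0 0.9 0 1;0 0 1.2 0 1;0 0 1.5 0 1;0 0 1.8 0 1;0 0 2.1 0 1;0 0 2.3 0 1;0 0 2.4 0 1;0 0 2.4 0 1;0 0 2.4 0 1'
```

```text
time: 8.07
tool_pos: [0.5262, -0.1744, 0.1782]
ee_rot: [3.135, 0.001, 1.693]
wrist_force: [-0.9, -0.6, -0.6]
width: 0.016
```

```bash
python3 -m inch '0 0 0.2 0 1;0 0 0.4 0 1;0 0 0.6 0 1;0 0 0.8 0 1;0 0 0.8 0 1;0 0 0.8 0 1'; python3 -m inch '0 0 0.1 0 1;0 0 0.2 0 1;0 0 0.2 0 1;0 0 0.2 0 1'; python3 -m inch '0 0 0.1 0 1;0 0 0.2 0 1;0 0 0.2 0 1;0 0 0.2 0 1'; 
```

```text
time: 8.57
tool_pos: [0.5261, -0.1743, 0.1699]
ee_rot: [3.135, 0.001, 1.693]
wrist_force: [-0.2, 0.5, 0.1]
width: 0.0156
time: 8.9
tool_pos: [0.526, -0.1743, 0.1679]
ee_rot: [3.135, 0.001, 1.693]
wrist_force: [0.3, -0.1, -0.4]
width: 0.0159
time: 9.23
tool_pos: [0.5262, -0.1744, 0.1662]
ee_rot: [3.135, 0.001, 1.693]
wrist_force: [-0.2, 0.1, 1.3]
width: 0.0153
```

Tip now ~40 mm deep, first hint of force. Continue in small steps.

```bash
python3 -m inch '0 0 0.1 0 1;0 0 0.2 0 1;0 0 0.2 0 1;0 0 0.2 0 1'; python3 -m inch '0 0 0.1 0 1;0 0 0.2 0 1;0 0 0.2 0 1;0 0 0.2 0 1'
```

```text
time: 9.57
tool_pos: [0.5263, -0.1744, 0.1647]
ee_rot: [3.134, 0.001, 1.693]
wrist_force: [-0.5, 0.3, 3.8]
width: 0.0154
time: 9.9
tool_pos: [0.5263, -0.1743, 0.1629]
ee_rot: [3.134, 0.001, 1.693]
wrist_force: [-1.3, -0.3, 4.5]
width: 0.016
```

```bash
python3 -m inch '0 0 0.1 0 1;0 0 0.2 0 1;0 0 0.2 0 1;0 0 0.2 0 1'; python3 -m inch '0 0 0.1 0 1;0 0 0.1 0 1;0 0 0.1 0 1'
```

```text
time: 10.23
tool_pos: [0.5263, -0.1744, 0.1612]
ee_rot: [3.134, 0.001, 1.693]
wrist_force: [-2.4, 0.8, 5.1]
width: 0.0156
time: 10.48
tool_pos: [0.5263, -0.1743, 0.1607]
ee_rot: [3.134, 0.002, 1.693]
wrist_force: [-1.7, 0.5, 6.1]
width: 0.0154
```

```bash
python3 -m inch '0 0 0.1 0 1;0 0 0.1 0 1;0 0 0.1 0 1'; python3 -m inch '0 -0.03 0.1 0 1;0 -0.03 0.1 0 1;0 -0.03 0.1 0 1'; python3 - <<'E'
from h import *
s,d=snap('scene','s9'); st()
cv2.imwrite('pics/s9d.png',cv2.resize(s[180:320,180:330],None,fx=4,fy=4,interpolation=cv2.INTER_CUBIC))
E
```

```text
time: 10.73
tool_pos: [0.5263, -0.1743, 0.1601]
ee_rot: [3.134, 0.002, 1.693]
wrist_force: [-1.6, 0.9, 6.0]
width: 0.0161
time: 10.98
tool_pos: [0.5262, -0.1743, 0.1597]
ee_rot: [3.133, 0.002, 1.693]
wrist_force: [-1.8, -0.1, 5.4]
width: 0.0159
t 11.0333 pos [ 0.5262 -0.1744  0.1597] rot [3.1329e+00 2.1000e-03 1.6932e+00] F [-1.1   1.35  6.38] w 0.0155
```

View pics/s9d.png

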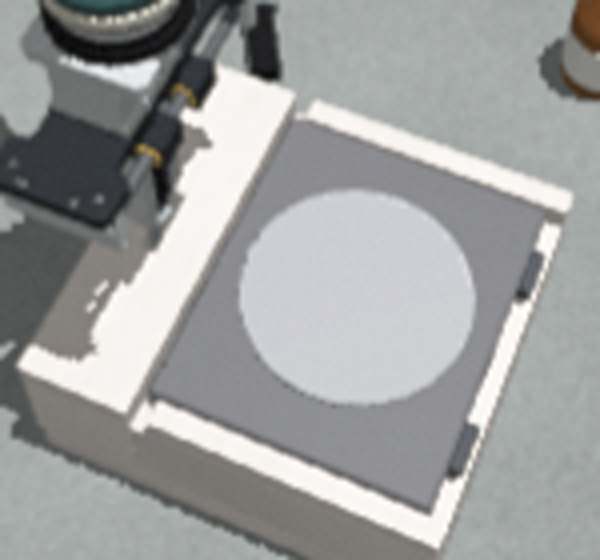

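```bash
python3 -m inch '0 -0.03 0.12 0 1;0 -0.03 0.12 0 1;0 -0.03 0.12 0 1'; python3 -m inch '0 -0.02 0.1 0 1;0 -0.02 0.1 0 1;0 -0.02 0.1 0 1'
```

```text
time: 11.28
tool_pos: [0.5261, -0.1744, 0.1591]
ee_rot: [3.132, 0.002, 1.693]
wrist_force: [-2.3, 0.3, 7.2]
width: 0.0159
time: 11.53
tool_pos: [0.5261, -0.1743, 0.1591]
ee_rot: [3.131, 0.003, 1.693]
wrist_force: [-1.9, 1.6, 8.3]
width: 0.0162
```

```bash
python3 -m inch '0 -0.1 0 0 1;0 -0.1 0 0 1;0 -0.1 0 0 1'; python3 - <<'E'
from h import *
s,d=snap('scene','s10'); st()
cv2.imwrite('pics/s10d.png',cv2.resize(s[170:270,180:280],None,fx=6,fy=6,interpolation=cv2.INTER_CUBIC))
E
```

```text
time: 11.78
tool_pos: [0.5258, -0.1743, 0.1601]
ee_rot: [3.129, 0.003, 1.694]
wrist_force: [-0.7, 0.8, 6.4]
width: 0.0156
t 11.8333 pos [ 0.5257 -0.1743  0.1601] rot [3.1290e+00 3.0000e-03 1.6935e+00] F [-1.    0.98  6.51] w 0.0157
```

View pics/s10d.png

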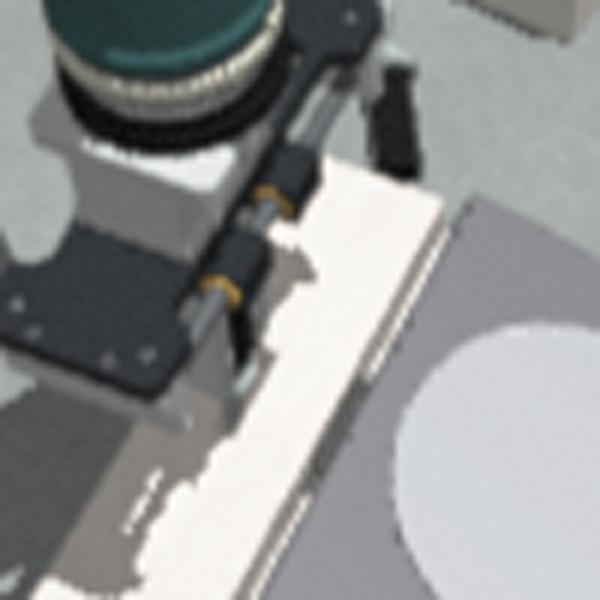

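```bash
python3 -m inch '0 0 -0.2 0 1;0 0 -0.4 0 1;0 0 -0.4 0 1;0 0 -0.4 0 1;0 0 -0.4 0 1;0 0 -0.4 0 1'; python3 - <<'E'
from h import *
s,d=snap('scene','s11'); st()
cv2.imwrite('pics/s11d.png',cv2.resize(s[170:310,180:330],None,fx=4,fy=4,interpolation=cv2.INTER_CUBIC))
for u,v in [(250,250),(228,262),(262,215),(275,275),(245,262)]: print(u,v,px2w('scene',u,v,depth=d[v,u]))
E
```

```text
time: 12.33
tool_pos: [0.5258, -0.1743, 0.1638]
ee_rot: [3.129, 0.003, 1.694]
wrist_force: [0.2, 0.2, 3.2]
width: 0.0158
t 12.3833 pos [ 0.5258 -0.1743  0.1639] rot [3.1289e+00 2.9000e-03 1.6935e+00] F [-0.38  0.15  2.63] w 0.0158
250 250 [ 0.61919053 -0.17876085  0.1551765 ]
228 262 [ 0.59350616 -0.23112146  0.15925273]
262 215 [ 0.59549304 -0.08293889  0.15631041]
275 275 [ 0.69493925 -0.19564901  0.13727345]
245 262 [ 0.62397899 -0.20854607  0.15115197]
```

View pics/s11d.png

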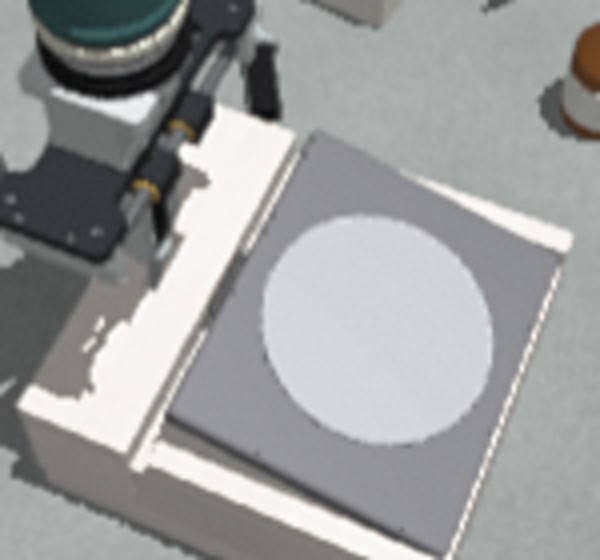

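```bash
python3 -m inch '0 0 -1 0 1;0 0 -2 0 1;0 0 -3 0 1;0 0 -5 0 1;0 0 -7 0 1;0 0 -9 0 1;0 0 -10 0 1;0 0 -10 0 1;0 0 -10 0 1'; cat >> h.py <<'E'
def tip():
    o=robot.get_obs(); R=Ro.from_euler('xyz',o['ee_rot']).as_matrix(); p=o['tool_pos']+R[:,2]*.0862; print('tip',p.round(4)); return p
def tipto(x,y,z,yaw):
    o=robot.get_obs(); R=Ro.from_euler('xyz',o['ee_rot']).as_matrix()
    print('shift cm',(R.T@(np.array([x,y,z])-tip())*100).round(2),'spin',round(float(o['ee_rot'][2]-yaw),3))
E
python3 - <<'E'
from h import *
st();tipto(.481,.181,.17,1.571)
E
```

```text
time: 13.13
tool_pos: [0.5247, -0.1743, 0.2643]
ee_rot: [3.128, 0.004, 1.693]
wrist_force: [0.7, -0.8, -0.2]
width: 0.0159
t 13.1333 pos [ 0.5247 -0.1743  0.2643] rot [3.1279 0.0036 1.6935] F [ 0.72 -0.85 -0.15] w 0.0159
tip [ 0.5259 -0.1745  0.1781]
shift cm [35.83 -0.12  0.68] spin 0.122
```

```bash
python3 -m inch '3 0 0 0.03 1;6 0 0 0.06 1;9 0 0 0.09 1;12 0 0 0.12 1;15 0 0 0.12 1;18 0 0 0.12 1;21 0 0 0.12 1;24 0 0 0.12 1;27 -0.1 0 0.12 1;30 -0.1 0 0.12 1;33 -0.1 0 0.12 1;34.5 -0.1 0 0.12 1;35.5 -0.1 0 0.12 1;35.8 -0.1 0 0.12 1;35.8 -0.1 0 0.12 1;35.8 -0.1 0 0.12 1;35.8 -0.1 0 0.12 1'
python3 - <<'E'
from h import *
st();tipto(.481,.181,.10,1.571)
E
```

```text
time: 14.55
tool_pos: [0.4801, 0.1798, 0.2628]
ee_rot: [3.128, 0.002, 1.572]
wrist_force: [-0.1, 0.4, -0.0]
width: 0.0157
t 14.55 pos [0.4801 0.1798 0.2628] rot [3.1279e+00 2.5000e-03 1.5719e+00] F [-0.13  0.36 -0.02] w 0.0157
tip [0.4813 0.1796 0.1766]
shift cm [ 0.16 -0.13  7.66] spin 0.001
```

Down to 10–15 mm above the stand's top, then look.

```bash
python3 -m inch '0.14 -0.1 1 0 1;0.14 -0.1 3 0 1;0.14 -0.1 5 0 1;0.14 -0.1 7 0 1;0.14 -0.1 7.7 0 1;0.14 -0.1 7.7 0 1;0.14 -0.1 7.7 0 1;0.14 -0.1 7.7 0 1'
python3 - <<'E'
from h import *
s,d=snap('scene','s12'); st();tip()
cv2.imwrite('pics/s12d.png',cv2.resize(s[100:170,245:315],None,fx=8,fy=8,interpolation=cv2.INTER_CUBIC))
E
```

```text
time: 15.22
tool_pos: [0.4809, 0.1809, 0.1872]
ee_rot: [3.126, 0.002, 1.571]
wrist_force: [0.5, -0.3, -1.3]
width: 0.0159
t 15.2667 pos [0.481  0.1811 0.1875] rot [3.1249e+00 1.7000e-03 1.5717e+00] F [ 0.33 -0.26 -0.04] w 0.0165
tip [0.4825 0.1809 0.1013]
```

View pics/s12d.png

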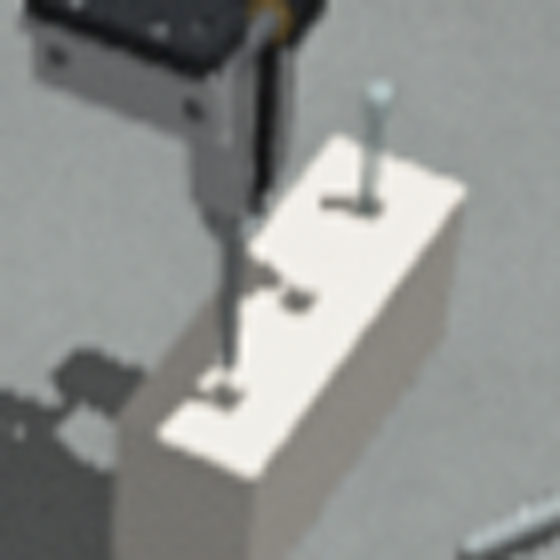

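View pics/s12.png

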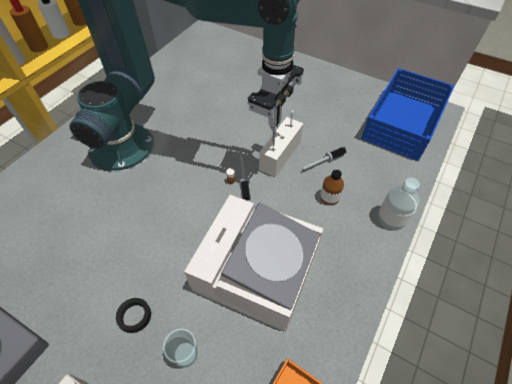

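```bash
python3 - <<'E'
import cv2,numpy as np
print([ (f,) for f in ['s6','s7','s11']])
cv2.imwrite('pics/cmp.png',np.vstack([np.hstack([cv2.imread(f'pics/{f}.png')[80:230,200:380] for f in r]) for r in (['scene0','s5','s6'],['s8','s11','s12'])]))
E
```

```text
[('s6',), ('s7',), ('s11',)]
```

View pics/cmp.png

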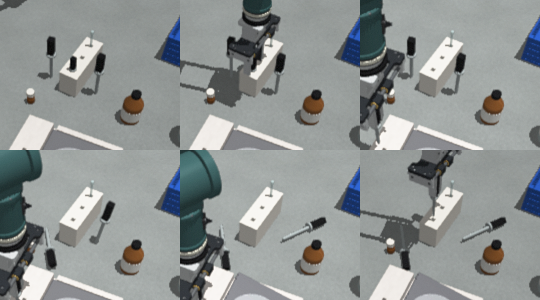

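```bash
python3 - <<'E'
from h import *
def D(x,y,z): return px2w('scene',(x+.5)/8+244.5,(y+.5)/8+99.5,z)
print(D(230,368,.1013)*1000, 'well',D(226,396,.085)*1000,'mid',D(298,299,.085)*1000)
c=np.array([D(*p,.085) for p in[(158,433),(255,478),(466,188),(340,135)]])*1000;print(c,c.mean(0))
tipto(.481,.181,.08,1.571)
s=cv2.imread('pics/s12.png')
cv2.imwrite('pics/s12e.png',cv2.resize(s[138:160,262:284],None,fx=26,fy=26,interpolation=cv2.INTER_CUBIC))
E
```

```text
[483.62942461 180.35660652 101.3       ] well [482.5040685  180.73641501  85.        ] mid [481.71855765 240.12826314  85.        ]
[[469.63840661 151.01501826  85.        ]
 [511.96852289 150.07850004  85.        ]
 [510.47850029 329.74502353  85.        ]
 [452.22161367 331.19188127  85.        ]] [486.07676086 240.50760578  85.        ]
tip [0.4825 0.1809 0.1013]
shift cm [ 0.01 -0.18  2.12] spin 0.001
```

View pics/s12e.png

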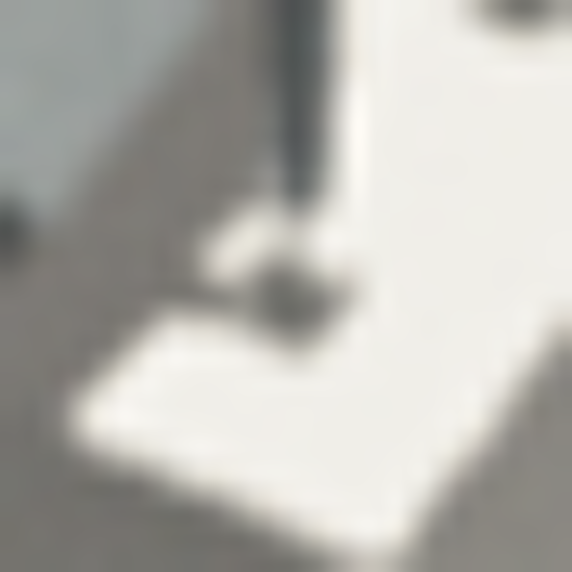

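```bash
python3 -m inch '0 -0.15 0 0 1;0 -0.17 0.5 0 1;0 -0.18 1 0 1;0 -0.18 1.5 0 1;0 -0.19 2 0 1;0 -0.2 2.5 0 1;0 -0.2 3 0 1;0 -0.2 3 0 1'; python3 - <<'E'
from h import *
st();tip()
E
```

```text
time: 15.93
tool_pos: [0.4787, 0.1808, 0.1557]
ee_rot: [3.128, 0.002, 1.572]
wrist_force: [-1.0, -1.2, -0.7]
width: 0.0156
t 15.9333 pos [0.4787 0.1808 0.1557] rot [3.1278e+00 2.4000e-03 1.5716e+00] F [-1.01 -1.19 -0.67] w 0.0156
tip [0.4799 0.1806 0.0695]
```

```bash
python3 -m inch '0 0 0.6 0 1;0 -0.01 1.3 0 1;0 -0.02 2 0 1;0 -0.03 2.7 0 1;0 -0.04 3.4 0 1;0 -0.05 4.1 0 1;0 -0.06 4.7 0 1;0 -0.06 5.2 0 1;0 -0.06 5.4 0 1;0 -0.06 5.4 0 1;0 -0.06 5.4 0 1'; python3 -m inch '0 0 0.1 0 1;0 0 0.2 0 1;0 0 0.2 0 1;0 0 0.2 0 1'
```

```text
time: 16.85
tool_pos: [0.479, 0.1807, 0.1018]
ee_rot: [3.128, 0.002, 1.572]
wrist_force: [0.2, -0.2, 0.4]
width: 0.0157
time: 17.18
tool_pos: [0.4791, 0.1807, 0.0999]
ee_rot: [3.127, 0.002, 1.572]
wrist_force: [0.6, -0.4, -0.9]
width: 0.0157
```

```bash
python3 -m inch '0 0 0.1 0 1;0 0 0.2 0 1;0 0 0.2 0 1;0 0 0.2 0 1'; python3 -m inch '0 0 0.1 0 1;0 0 0.15 0 1;0 0 0.15 0 1;0 0 0.15 0 1'
```

```text
time: 17.52
tool_pos: [0.479, 0.1807, 0.0978]
ee_rot: [3.127, 0.002, 1.572]
wrist_force: [0.4, -0.3, -0.4]
width: 0.0157
time: 17.85
tool_pos: [0.4791, 0.1807, 0.0963]
ee_rot: [3.127, 0.002, 1.572]
wrist_force: [1.3, -1.3, -0.3]
width: 0.0158
```

```bash
python3 -m inch '0 0 0.1 0 1;0 0 0.1 0 1;0 0 0.1 0 1'; python3 -m inch '0 0 0.1 0 1;0 0 0.1 0 1;0 0 0.1 0 1'
```

```text
time: 18.1
tool_pos: [0.4791, 0.1807, 0.0962]
ee_rot: [3.127, 0.002, 1.572]
wrist_force: [-1.8, -0.6, 6.4]
width: 0.0154
time: 18.35
tool_pos: [0.4791, 0.1807, 0.0962]
ee_rot: [3.127, 0.002, 1.572]
wrist_force: [-3.0, -1.2, 6.0]
width: 0.0159
```

Flange is down (6 N at the nominal height). Open partly, then rise.

```bash
python3 -m inch '0 0 0 0 0.9;0 0 0 0 0.8;0 0 0 0 0.6;0 0 0 0 0.4;0 0 0 0 0.3;0 0 0 0 0.3;0 0 0 0 0.3;0 0 0 0 0.3'; python3 -m inch '0 0 -1 0 0.3;0 0 -2 0 0.3;0 0 -4 0 0.3;0 0 -6 0 0.3;0 0 -8 0 0.3;0 0 -11 0 0.3;0 0 -14 0 0.3;0 0 -16 0 0.3;0 0 -16 0 0.3;0 0 -16 0 0.3'
python3 - <<'E'
from h import *
s,d=snap('scene','s13'); t,_=snap('top','t13'); st()
cv2.imwrite('pics/s13d.png',cv2.resize(s[80:310,180:380],None,fx=2.6,fy=2.6,interpolation=cv2.INTER_CUBIC))
for u,v in [(250,250),(275,275)]: print(u,v,px2w('scene',u,v,depth=d[v,u]))
E
```

```text
time: 19.02
tool_pos: [0.4791, 0.1807, 0.0961]
ee_rot: [3.127, 0.002, 1.572]
wrist_force: [-0.1, -0.3, -0.1]
width: 0.0558
time: 19.85
tool_pos: [0.4775, 0.1813, 0.2586]
ee_rot: [3.122, 0.001, 1.572]
wrist_force: [1.3, -0.3, -1.0]
width: 0.0656
t 19.95 pos [0.4763 0.1809 0.2552] rot [3.1283e+00 2.7000e-03 1.5717e+00] F [-0.88  0.16 -0.01] w 0.066
250 250 [ 0.61927399 -0.17889393  0.15548353]
275 275 [ 0.69466111 -0.19497851  0.13560224]
```

View pics/s13d.png

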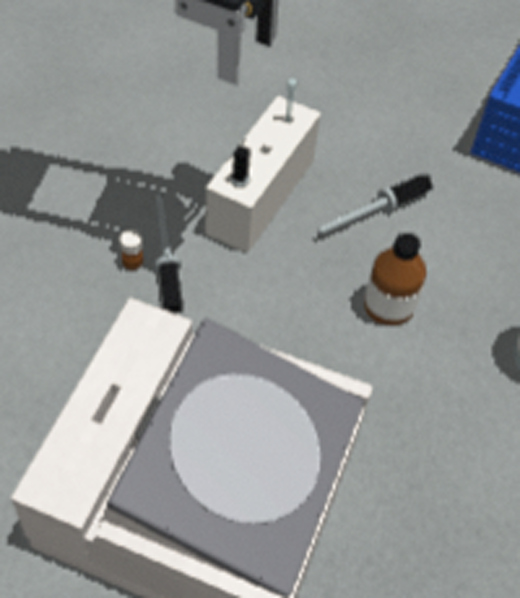

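View pics/t13.png

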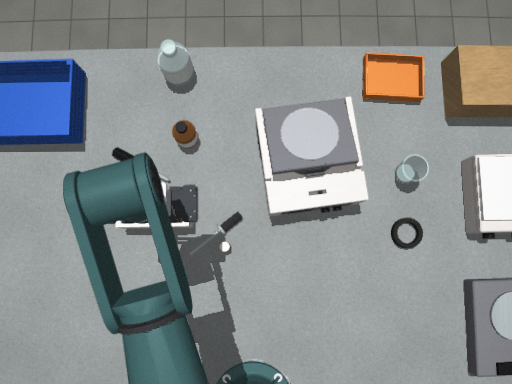

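```bash
python3 -m inch '0 0 0 0 0.3;0 0 0 0 0.3;0 0 0 0 0.3;0 0 0 0 0.3'
python3 - <<'E'
from h import *
print(robot.close_job())
E
```

```text
time: 20.28
tool_pos: [0.4759, 0.1808, 0.2542]
ee_rot: [3.13, 0.003, 1.572]
wrist_force: [0.7, 0.4, 0.5]
width: 0.066
the job is handed in; nothing more can be done
None
```

The centrifuge lid is popped up and the key is back in its own well. I handed the job in at about 20 s of the 67 s allowed. `close_job()` reports no verdict, so I can't confirm that it passed.

- **Pressing the tab:** I saw the tab in the top camera's depth image, about 40 mm down and about 10.5 mm to the −y side of the slot's middle. I felt contact there and pressed in steps of about 1 mm. The lid released at about 7 mm of press. The highest vertical wrist force I read was 8.3 N, some of it probably from the key rubbing on the slot wall.
- **Lid:** after the release, and again in the last picture, the depth image put the lid at about 0.24 to 0.26 rad (0.15 needed).
- **Key:** I lowered it until contact read about 6 N at the same height at which I had picked it up, so the flange is down. The last picture shows it upright and released, with the gripper clear above it.
- **Other things:** the vial, bottle, beaker, collar and stirrer look unmoved in the last pictures. I compared them by eye and did not measure them.

**One thing went wrong:** the two larger look-alike keys, which stood free on the bench by the stand, fell over. They were upright just after I took the key away and were down by the time the lid opened. The far one tipped while the arm was well away from it. I saw no contact with either, but I can't rule out having nudged them. They are not on the list of things that must not shift, and I left them lying on the bench.

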